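# Light the cake stand: swing the lamp over and set its sunken dimmer

## Task

The red lamp is parked over its own control block. Swing its arm round until the lamp head is centred above the cake stand; then turn the dimmer knob down in the round well of the block clockwise until its white line points at the middle of the red tab on the rim, and let go. Do not shift the bun on the stand or the bowl, box, jar and spatula lying about.

Things in the scene. Friction and masses are not known exactly. Their poses are not given: they have to be found in the camera images.
- lamp (a joint): Hinge of the lamp arm about the post, rad. Grows as the arm swings clockwise seen from above. -0.25 to 0.25 at the start, the lamp head then hanging over the knob's well and blocking it; about 1.4 to 2.1 above the stand. Stops at -0.6 and 2.5. It stays where it is left; about 1 N at the head moves it.
- lamp_grip (a point): Point on the axis of the black round upright handle (18 mm diameter, z = 200 to 250 mm) on the centre of the red lamp head; it is 228 mm up. Head: disc 90 mm across, 24 mm thick, underside at z = 175 mm. It moves on a level circle of 200 mm radius about the post. A bar 18 mm wide joins head and post at z = 182 to 196 mm. x axis: from lamp to post.
- unit: Lamp base, fixed. Origin on the post's (the hinge's) axis at table height. Post 28 mm in diameter, foot 90 mm across and 50 mm high; the arm's hub (40 mm across) tops it at z = 202 mm. The white control block, 130 x 130 mm and 65 mm high, is centred on the well, 200 mm from the post; its sides lie along this frame's x and y.
- well (a point): Centre of the mouth of the round well in the top of the control block, on the knob's axis, 65 mm above the table. The well is 88 mm in diameter and 34 mm deep (floor at z = 31 mm).
- dimmer (a joint): Angle of the dimmer knob, rad. Grows clockwise seen from above; 0 to 0.5 at the start, stops at 0 and 4.6. Stiff enough to stay where it is left (about 0.04 N m). From 0.8 to 2.35 rad of clockwise turning is needed to bring it to the tab.
- pointer (a point): Top of the pointer end of the knob, where its white line ends, 23 mm from the axis. The knob is a black upright bar 46 mm long, 18 mm wide, 32 mm tall on the floor of the well (top at z = 63 mm, 2 mm below the rim); it turns about its upright centre line, the well's axis. x axis: along the bar towards the pointer end.
- tab (a point): Top of the red tab (15 x 12 mm, 4 mm high) on the rim of the well, 53.5 mm from the knob's axis. This frame's x axis points outward from the knob's axis through the tab. When the knob is set, this x axis and that of the pointer agree.
- stand_top (a point): Centre of the top plate of the white cake stand (160 mm across, top at z = 30 mm, fixed to the table). It lies 200 mm from the post, exactly under the circle of the lamp handle.
- cake_centre (a point): Loose round bun on the stand, within 4 mm of its centre, 104 mm across at the widest, 79 mm tall (top at z = 109 mm); the point is 40 mm above its underside. To be left alone.
- bowl_mid (a point): Clear plastic bowl, 190 mm across, 85 mm high; the point is on its axis half-way up. Bystander, left of the work.
- card_box: Open red box 110 x 110 mm, 32 mm high, origin at the centre of its underside. Bystander, right of the work.
- jar_mid (a point): Amber jar with a yellow cap, 68 mm across, 105 mm high; the point is half-way up. Bystander, right of the work.
- spatula_grip (a point): Handle of a green spatula, 260 mm long, lying flat to the left of the work. Bystander.
Things that resemble listed ones, but are neither listed nor needed, are in the scene too. What is meant by the part that bears stand_top is not purple, and is the smaller of those in its own colour.

How it is judged:
On the way, in this order (a step that is already met when the one before it is completed fails the run):
1. the lamp head is centred above the cake stand and still (horizontal distance between lamp_grip and stand_top below 0.025 m and velocity of joint lamp between -0.05 and 0.05 rad/s), for 0.2 s.
2. the knob's white line points at the red tab (angle between the x axis of pointer and the x axis of tab, either way round below 0.12 rad and horizontal distance between pointer and tab below 0.04 m), for 0.2 s.
At the end, for the whole second after the job is handed in: The lamp handle is within 25 mm, seen from above, of the centre of the cake stand; the knob's white line points at the red tab within 0.12 rad (7 degrees); both are at rest; the bun stands on the stand (all of step 1 and all of step 2 and velocity of joint dimmer between -0.05 and 0.05 rad/s and distance between cake_centre and stand_top below 0.055 m); the robot touches nothing.
It fails at once if the bun is shifted by more than 15 mm (distance of cake_centre from where it was at the start of the episode above 0.015 m).
It fails at once if the bowl, box, jar or spatula is shifted by more than 30 mm (distance of any of bowl_mid, card_box, jar_mid, spatula_grip from where it was at the start of the episode above 0.03 m).
It also fails if it takes over 69 s, if anything falls off the work surface, if the arm or the gripper's body presses on something with over 40 N, if the wrist force passes 120 N, or if a joint passes its speed limit or range.

## Robot

A 6-joint arm with a two-finger parallel gripper is mounted at the origin on the work surface. World frame = base frame: x ahead of the robot, y to its left, z up, the work surface at z = 0. Lengths are in m, angles in rad, forces in N, time in s.
With the tool pointing down it reaches from about 0.35 to 0.975 m from the base axis. Payload 4.9 kg.
Tool frame: the origin (TCP) lies midway between the tips of the shut fingers; the grasp point (between the pads) lies 19 mm behind it; z points along the fingers, y is the direction in which the jaws open and shut (so a half turn about z gives the same grasp; the last joint's range is limited). The gripper opens to 85 mm and grips with 20 to 120 N. Pads are 22 mm wide; open, the fingers measure 114 mm over their backs; the gripper's body (76 mm by 85 mm) begins 54 mm behind the grasp point. The pads swing forward as they close: fully open they stand 13 mm farther back than shut.
Start: joints at [1.095, 0.053, 1.613, -0, 1.476, -0.119], TCP at [0.218, 0.586, 0.231] pointing down, gripper open.
Joint ranges: [-3.01, 3.01], [-1.01, 2.22], [0.06, 2.58], [-1.02, 4.17], [0.09, 2.62], [-3.14, 3.14]. Speed limits (rad/s): [2.57, 2.57, 3.14, 3.14, 3.14, 3.14].

## Interface

Orientations are given as a unit quaternion [w, x, y, z].
In Python, from plant import state, grab_frame, camera_params, job_done, boxes_of gives the robot as it stands.
- The arm moves only by the tool step_arm, never from a script. Its argument "steps" is a list of rows, each a list of 4 numbers: the shift along the tool's x, y, z in mm, then the turn about the tool's z in degrees. A call has 1 to 8 rows; each row shifts and turns the pose as measured when the row begins, along the tool's axes as they then stand; what a row does not reach is not made up. A row lasts 1/10 s, in which the tool goes at most 50 mm and 8.59 degrees, less where a joint would pass 70% of its speed; a pose out of reach is approached as far as the arm can. A call is refused whole if a number of a shift passes 50 or a number of a turn 8.59, either way. A call with a gripper value outside its range is refused whole. "claw" is the opening in per cent of the stroke, from 0 (shut) to 100 (fully open), set as the call begins (left out, the last holds). The fingers move at their own pace and stop on an object; the grip force is fixed at half the most. Time passes only in rows, so rows that do not move let the fingers close. It gives the time, the measured TCP pose, the force and the opening at its end, in the units of the state.
- state(): the state, without advancing time (a new reading comes with each control period).
- grab_frame(name): name is "side" or "top" or "wrist"; returns (picture, depth): 400x640x3 uint8, red, green, blue; 400x640 float32, m along the optical axis (not along the pixel's ray), 0 where there is no reading.
- camera_params(name): a dict with "mtx" (3x3 intrinsics, pixels), "k1" (the pictures are not rectified: a ray, as slopes to the right and down, at radius r is drawn at 1 + k1 r^2 times it, then the intrinsics apply), "extrinsics" (4x4, takes a point from camera to world coordinates); the wrist camera has in their place "T_tool_cam" (4x4, takes a point from camera to tool coordinates, whose origin is the TCP and whose axes are the flange's). Camera axes: x right, y down, z forward; pixel columns grow to the right and rows downward; lengths in m; the calibration is good to about 2 mm. A picture is of the moment at which its call begins: read the wrist's pose just before it. camera_params takes no time and is no camera call.
- job_done(): hands the job in, once; it reports no verdict.
Trained networks look in the newest picture that a camera, given by its name, has taken for a name from the list of things; names that differ only in an ending like _2 or _b are one class to them, and where a whole thing is asked for, a point or a joint stands for the part that bears it (a point fixed in the world has none). Each returns a list of dicts, best first, with "p" (0 to 1); they miss things now and then, are a little off and sometimes report something else, mostly with a low value. They report only what shows in the picture. A call takes as long as a camera call. They do not tell look-alikes from the thing itself.
- boxes_of(camera, label): "box" ([left, top, width, height] in pixels, round what is visible of it).
The state is a dict: "time": time; "joint_pos": joint angles; "joint_vel": joint speeds; "joint_efforts": joint torques, N m; "tool_pos": TCP position; "tool_rot": TCP orientation; "contact_force": force on the tool from outside, world axes, zero at the start; "ft_torque": the same for the moment, N m; "gripper_width": opening from 0.0 (shut) to 1.0 (fully open).
Only numpy, scipy, OpenCV 4.12 (cv2) and the standard library are available. Lean on these libraries where they do the work, as an engineer would, in place of code of your own. Each camera call takes 0.05 s, during which the arm holds its last target. There are 200 camera calls.

## Working session

There is one attempt and no reset: what is moved stays moved. The work goes in short steps, Python scripts to look and compute and a tool call to move; the robot and the scene stay as the last step left them, time stands still between calls to the robot, and variables do not carry over. Pictures are saved under pics/ and viewed, about 8 in all and at most 12, crops included, and the job is handed in when it is done.

Besides the shell and the picture viewer there is one more tool, called after "Call:" by a JSON object that holds its "api" and its "payload". step_arm: Moves the arm, as the interface text tells. Its arguments: {"type":"object","properties":{"steps":{"type":"array"},"claw":{"type":"number"}},"required":["steps"]}

```bash
mkdir -p pics; ls; python3 - <<'E'
from plant import *
import cv2,numpy as np
np.set_printoptions(precision=4,suppress=True)
print(state())
for n in ["side","top"]:
    im,d=grab_frame(n); cv2.imwrite(f"pics/{n}0.png",im[:,:,::-1]); np.save(f"pics/{n}0.npy",d)
    print(n,camera_params(n))
    if n=="top":
        for l in ["stand_top","lamp_grip","well","tab","pointer","unit","cake_centre","lamp"]:
            print(l,[(b['box'],round(b['p'],2)) for b in boxes_of(n,l)][:4])
print(camera_params("wrist"))
E
```

```text
pics
{'time': 0.0, 'joint_pos': array([ 1.095 ,  0.0534,  1.6143, -0.    ,  1.476 , -0.119 ]), 'joint_vel': array([ 0.0007, -0.0001, -0.0014,  0.0004, -0.0002,  0.0019]), 'joint_efforts': array([ -0.0005, -39.3681, -37.018 ,  -0.0002,   0.0072,  -0.    ]), 'tool_pos': array([0.218 , 0.5851, 0.23  ]), 'tool_rot': array([-0.0003,  0.1775,  0.9841, -0.001 ]), 'contact_force': array([ 0.5544,  0.1667, -0.5453]), 'ft_torque': array([ 0.0201, -0.0017,  0.0217]), 'gripper_width': 1.0025234959097085}
side {'mtx': array([[378.8898,   0.    , 322.3049],
       [  0.    , 378.8898, 197.9209],
       [  0.    ,   0.    ,   1.    ]]), 'k1': 0.000850118160034332, 'extrinsics': array([[ 0.7258,  0.4379, -0.5306,  1.3086],
       [ 0.6879, -0.4635,  0.5585, -0.656 ],
       [-0.0014, -0.7703, -0.6376,  0.9161],
       [ 0.    ,  0.    ,  0.    ,  1.    ]])}
top {'mtx': array([[393.1987,   0.    , 321.9364],
       [  0.    , 393.1987, 199.7978],
       [  0.    ,   0.    ,   1.    ]]), 'k1': -0.08387827963575537, 'extrinsics': array([[ 0.0031, -0.9863,  0.1647,  0.4554],
       [-0.9998, -0.    ,  0
[... 295 characters left out ...]
, 42.4], 0.88)]
well [([320.9, 192.0, 82.5, 68.6], 0.71)]
tab [([169.6, 256.6, 51.3, 52.5], 0.54)]
pointer [([371.4, 236.8, 16.4, 13.4], 0.65)]
unit [([324.0, 197.9, 79.7, 59.8], 0.76), ([373.7, 235.0, 14.6, 14.9], 0.39), ([167.1, 259.2, 52.0, 50.6], 0.33)]
cake_centre [([270.0, 222.7, 28.7, 26.5], 0.87)]
lamp [([332.0, 196.2, 71.1, 45.2], 0.82)]
{'mtx': array([[342.9892,   0.    , 317.0837],
       [  0.    , 342.9892, 202.1577],
       [  0.    ,   0.    ,   1.    ]]), 'k1': -0.049637230206066654, 'T_tool_cam': array([[-0.0003, -0.9523, -0.305 ,  0.0782],
       [ 1.    , -0.0002, -0.0005, -0.0002],
       [ 0.0005, -0.305 ,  0.9523, -0.1425],
       [ 0.    ,  0.    ,  0.    ,  1.    ]])}
```

```bash
python3 - <<'E'
import cv2
im=cv2.imread("pics/top0.png")[110:330,150:490]
cv2.imwrite("pics/a.png",cv2.resize(im,None,fx=2.3,fy=2.3,interpolation=cv2.INTER_CUBIC))
E
```

```text
(no output)
```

View pics/a.png

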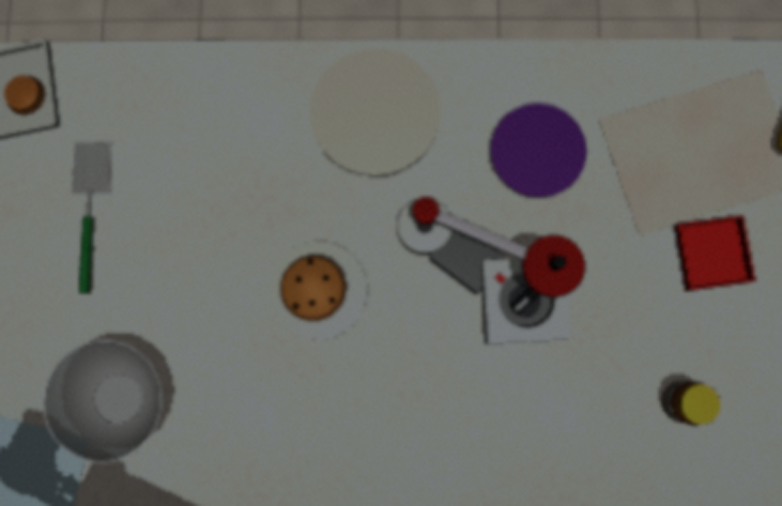

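View pics/side0.png

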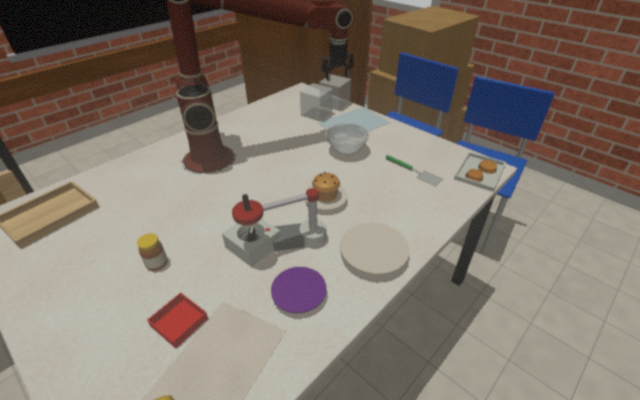

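The top view has the bun on the white stand at crop (320,289), the lamp head at (554,266) and the hub at (425,210). The block has its well near (527,300) and the red tab at (500,279). The larger cream disc and the purple disc are look-alikes.

```bash
cat > h.py <<'E'
import numpy as np,cv2
from plant import *
from scipy.spatial.transform import Rotation as R
np.set_printoptions(precision=4,suppress=True)
def Tt(s=None):
    s=s or state(); q=s['tool_rot']; T=np.eye(4)
    T[:3,:3]=R.from_quat([q[1],q[2],q[3],q[0]]).as_matrix(); T[:3,3]=s['tool_pos']; return T
def ray(name,uv,T=None):
    c=camera_params(name); M=c['extrinsics'] if name!='wrist' else (Tt() if T is None else T)@c['T_tool_cam']
    K=c['mtx']; uv=np.asarray(uv,float).reshape(-1,2)
    d=(uv-K[:2,2])/[K[0,0],K[1,1]]; p=d.copy()
    for _ in range(20): p=d/(1+c['k1']*(p**2).sum(1,keepdims=True))
    return M[:3,3],np.c_[p,np.ones(len(p))]@M[:3,:3].T
def at_z(name,uv,z,T=None):
    o,d=ray(name,uv,T); return o+d*((z-o[2])/d[:,2])[:,None]
def totool(p):  # world point -> shift in tool axes mm
    T=Tt(); return (T[:3,:3].T@(np.asarray(p)-T[:3,3]))*1000
E
python3 - <<'E'
from h import *
c=lambda x,y:(150+x/2.3,110+y/2.3)
for n,p,z in [("head",c(554,266),.199),("handletop",c(557,263),.25),("hub",c(425,210),.202),("stand",(288,237),.03),("bun",(284.4,236),.07),("tab",c(500,279),.069),("well",c(527,300),.065)]:
    print(n,at_z("top",p,z)[0])
d=np.load("pics/top0.npy")
for u,v in [(391,226),(335,201),(284,236)]: print(d[v,u])
print(R.from_quat([.1775,.9841,-.001,-.0003]).as_matrix(), Tt()[:3,:3])
# joint6: tool x heading vs
E
```

```text
head [ 0.584  -0.2145  0.199 ]
handletop [ 0.583  -0.2107  0.25  ]
hub [ 0.6642 -0.031   0.202 ]
stand [0.5585 0.1397 0.03  ]
bun [0.5592 0.1486 0.07  ]
tab [ 0.5766 -0.1499  0.069 ]
well [ 0.5441 -0.1921  0.065 ]
1.2488667
1.2973028
1.3731124
[[-0.937   0.3494 -0.0009]
 [ 0.3494  0.937  -0.0019]
 [ 0.0002 -0.0021 -1.    ]] [[-0.937   0.3493 -0.    ]
 [ 0.3493  0.937  -0.0001]
 [-0.     -0.0001 -1.    ]]
```

Call:
{"api": "step_arm", "payload": {"steps": [[0,0,-50,-8.5],[0,0,-40,-8.5],[0,0,0,-3.5],[-19,-41,0,0],[-19,-41,0,0],[-19,-41,0,0],[-19,-41,0,0],[-19,-41,0,0]], "claw": 100}}

```text
time: 1.3
tool_pos: [0.3165, 0.3787, 0.3231]
tool_rot: [-0.0, -0.012, 1.0, -0.001]
contact_force: [1.3, 0.1, 0.8]
gripper_width: 1.001
```

Call:
{"api": "step_arm", "payload": {"steps": [[-19,-41,0,0],[-19,-41,0,0],[-19,-41,0,0],[-19,-41,0,0],[-19,-41,0,0],[-19,-41,0,0],[-19,-41,0,0],[-19,-41,0,0]]}}

```text
time: 2.1
tool_pos: [0.4798, 0.0405, 0.3267]
tool_rot: [0.004, -0.012, 1.0, 0.0]
contact_force: [1.0, 0.9, 0.9]
gripper_width: 1.0
```

Call:
{"api": "step_arm", "payload": {"steps": [[-18,-42,0,0],[-18,-42,0,0],[-18,-42,0,0],[-18,-42,0,0],[-18,-42,0,0],[-10,-25,0,0],[0,0,0,0],[0,0,0,0]]}}

```text
time: 2.9
tool_pos: [0.5889, -0.2087, 0.3275]
tool_rot: [0.006, -0.008, 1.0, 0.0]
contact_force: [0.1, -0.2, -0.6]
gripper_width: 0.999
```

```bash
python3 - <<'E'
from h import *
T=Tt(); im,d=grab_frame("wrist"); cv2.imwrite("pics/w1.png",im[:,:,::-1]); print(T, state()['joint_pos'])
for l in ["lamp_grip","tab","well"]: print(l,[(b['box'],round(b['p'],2)) for b in boxes_of("wrist",l)][:3])
E
```

```text
[[-0.9998 -0.0161  0.0111  0.5889]
 [-0.0161  0.9999  0.0005 -0.2087]
 [-0.0111  0.0004 -0.9999  0.3275]
 [ 0.      0.      0.      1.    ]] [-0.4616  0.006   1.5024  0.005   1.6234 -2.0487]
lamp_grip [([256.9, 129.9, 271.7, 164.3], 0.92)]
tab [([360.3, 145.3, 13.2, 15.5], 0.48), ([259.3, 130.9, 272.1, 165.4], 0.28), ([92.7, 0.3, 56.6, 12.4], 0.28)]
well [([255.8, 62.4, 274.5, 230.6], 0.97)]
```

View pics/w1.png

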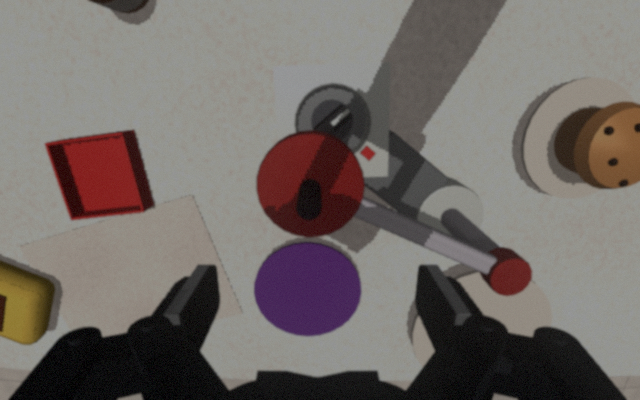

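The red head is at (311,184) with its handle top at about (309,210). The well is at (334,121), the tab at (368,153), the hub at (509,271), and the bun on its stand is at right.

```bash
python3 - <<'E'
from h import *
T=Tt()
for n,p,z in [("head",(311,184),.199),("handletop",(309,211),.25),("hub",(509,271),.202),("tab",(368,153),.067),("well",(334,121),.065)]:
    print(n,at_z("wrist",p,z,T)[0])
im=cv2.imread("pics/w1.png"); 
# handle blob, stand edge samples
g=cv2.cvtColor(im,cv2.COLOR_BGR2HSV); m=((g[...,2]<45)).astype(np.uint8); m[:170]=0;m[230:]=0
n,l,s,c=cv2.connectedComponentsWithStats(m); print(s[s[:,4]>80],c[s[:,4]>80])
r=((im[...,2]>80)&(im[...,1]<60)&(im[...,0]<60)).astype(np.uint8)
n,l,s,c=cv2.connectedComponentsWithStats(r); print(s[s[:,4]>80],c[s[:,4]>80])
pts=[(547,91),(527,114),(515,140),(520,165),(540,188),(565,196),(590,79)]
P=at_z("wrist",pts,.03,T)[:,:2]
A=np.c_[2*P,np.ones(len(P))]; x=np.linalg.lstsq(A,(P**2).sum(1),rcond=None)[0]; print("stand",x[:2],np.sqrt(x[2]+x[:2]@x[:2]))
E
```

```text
head [ 0.5835 -0.2126  0.199 ]
handletop [ 0.5884 -0.213   0.25  ]
hub [ 0.66   -0.0339  0.202 ]
tab [ 0.5806 -0.1476  0.067 ]
well [ 0.5445 -0.189   0.065 ]
[[     0      0    640    400 254773]
 [   296    179     26     42    881]] [[319.61   199.5103]
 [309.2259 199.7003]]
[[     0      0    640    400 245818]
 [    46    132     99     87   4867]
 [   258    134     67     77   3031]
 [   362    147     12     12     84]
 [   331    153     33     50    918]
 [   491    259     40     36   1122]] [[323.0633 200.1802]
 [100.9753 173.2751]
 [286.0475 168.6635]
 [367.381  152.5238]
 [349.7571 179.8094]
 [510.4973 276.4162]]
stand [0.5623 0.1273] 0.07628399675068832
```

Call:
{"api": "step_arm", "payload": {"steps": [[4,-4,40,0],[0,0,40,0],[0,0,30,0],[0,0,5,0],[0,0,0,0]]}}

```text
time: 3.6
tool_pos: [0.5876, -0.2066, 0.2155]
tool_rot: [0.01, -0.013, 1.0, -0.002]
contact_force: [1.0, 0.9, 0.3]
gripper_width: 0.998
```

Call:
{"api": "step_arm", "payload": {"steps": [[0,0,0,0],[0,0,0,0],[0,0,0,0],[0,0,0,0],[0,0,0,0],[0,0,0,0],[0,0,0,0]], "claw": 0}}

```text
time: 4.3
tool_pos: [0.5879, -0.2139, 0.2236]
tool_rot: [0.013, -0.011, 1.0, -0.011]
contact_force: [0.9, -0.1, -1.8]
gripper_width: 0.188
```

Call:
{"api": "step_arm", "payload": {"steps": [[18.8,9.1,0,0],[17.8,11,0,0],[16.5,12.8,0,0],[15.1,14.4,0,0],[13.5,15.9,0,0],[11.8,17.3,0,0]]}}

```text
time: 4.9
tool_pos: [0.4941, -0.1348, 0.2235]
tool_rot: [0.018, -0.009, 1.0, -0.012]
contact_force: [6.2, 0.8, -0.8]
gripper_width: 0.187
```

Call:
{"api": "step_arm", "payload": {"steps": [[9.9,18.4,0,0],[7.9,19.3,0,0],[5.9,20,0,0],[3.8,20.5,0,0],[1.6,20.8,0,0],[-0.5,20.9,0,0],[-2.7,20.7,0,0],[-4.9,20.3,0,0]]}}

```text
time: 5.7
tool_pos: [0.4675, 0.0288, 0.2235]
tool_rot: [0.019, -0.005, 1.0, -0.016]
contact_force: [4.8, -1.3, -2.8]
gripper_width: 0.182
```

Call:
{"api": "step_arm", "payload": {"steps": [[-7.3,19.6,0,0],[-9.3,18.7,0,0],[-11.2,17.6,0,0],[-13,16.4,0,0],[-14.6,14.9,0,0],[0,0,0,0],[0,0,0,0]]}}

```text
time: 6.4
tool_pos: [0.5205, 0.1244, 0.2248]
tool_rot: [0.017, -0.008, 1.0, -0.015]
contact_force: [-1.0, -0.6, 0.5]
gripper_width: -0.001
```

```bash
python3 - <<'E'
from h import *
T=Tt(); im,d=grab_frame("wrist"); cv2.imwrite("pics/w2.png",im[:,:,::-1]); np.save("pics/T2.npy",T); print(T)
im2,d=grab_frame("side"); cv2.imwrite("pics/s2.png",im2[:,:,::-1])
for c in ["wrist","side"]: print([(b['box'],round(b['p'],2)) for b in boxes_of(c,"stand_top")][:3])
E
```

```text
[[-0.9993 -0.0159  0.0334  0.5205]
 [-0.0169  0.9994 -0.0299  0.1244]
 [-0.0329 -0.0305 -0.999   0.2248]
 [ 0.      0.      0.      1.    ]]
[([6.6, 314.1, 109.2, 84.5], 0.82), ([263.0, 131.3, 149.8, 118.4], 0.75), ([194.6, 357.0, 128.9, 20.8], 0.58)]
[([341.1, 222.2, 68.9, 52.2], 0.9), ([271.0, 268.7, 54.6, 48.0], 0.89), ([305.1, 187.2, 45.5, 24.0], 0.61)]
```

View pics/w2.png

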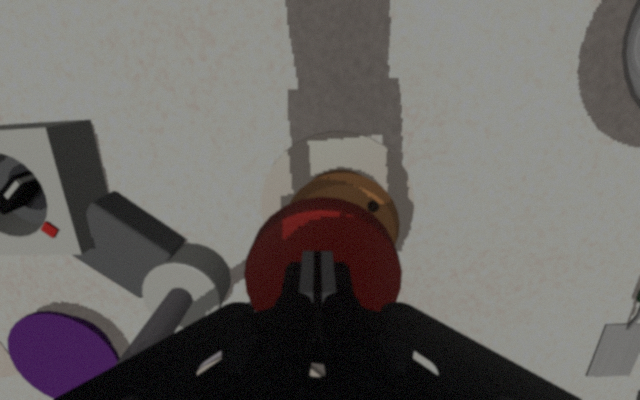

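The head circle is around (323,273). The fingers have shut at (318,270), so the handle slipped out of the pads at the end. The stand rim spans x from 263 to 412 with its top at y=131.

```bash
python3 - <<'E'
from h import *
T=np.load("pics/T2.npy")
def fit(pts,z,r):
    P=at_z("wrist",pts,z,T)[:,:2]
    from scipy.optimize import least_squares
    s=least_squares(lambda c:np.hypot(*(P-c).T)-r,P.mean(0)+[0.02,0]); return s.x,np.abs(s.fun).max()
print("head",fit([(246,272),(252,245),(270,218),(295,203),(325,198),(355,204),(380,222),(396,250),(400,280),(253,303)],.199,.045))
print("head free z .175",fit([(246,272),(252,245),(325,198),(396,250),(400,280)],.187,.045))
print("stand",fit([(263,195),(275,163),(300,141),(335,132),(380,137),(410,225),(268,172)],.03,.08))
print("hubs/tab",at_z("wrist",[(50,229)],.067,T))
E
python3 -c "
import cv2
im=cv2.imread('pics/s2.png')[120:280,220:420]
cv2.imwrite('pics/s2c.png',cv2.resize(im,None,fx=4,fy=3.7*4/3.7,interpolation=3)[:600])"
```

```text
head (array([0.5404, 0.1269]), np.float64(0.0023225302569035156))
head free z .175 (array([0.5441, 0.1269]), np.float64(0.0013225197143151013))
stand (array([0.5623, 0.1411]), np.float64(0.002680115143653558))
hubs/tab [[ 0.5798 -0.1494  0.067 ]]
```

View pics/s2c.png

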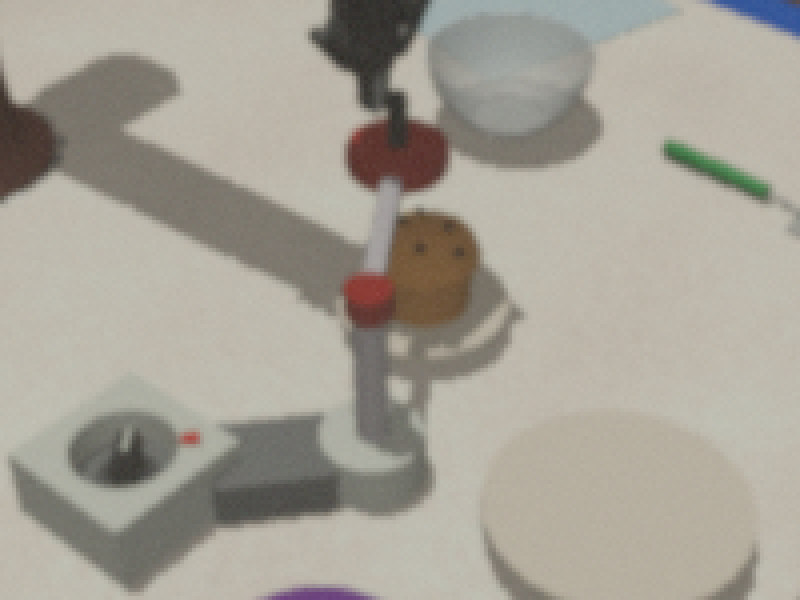

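The handle stands about 21 mm beyond the fingers in +x, and the head needs about 24 mm more along the tangent. The shut fingers are already behind it, so I'll push.

Call:
{"api": "step_arm", "payload": {"steps": [[0,2,10,0],[-5,3.5,0,0],[-5,3.5,0,0],[-5,3.5,0,0],[-5,3.5,0,0],[0,0,0,0],[0,0,0,0]]}}

```text
time: 7.3
tool_pos: [0.5418, 0.1399, 0.2139]
tool_rot: [0.017, -0.006, 1.0, -0.015]
contact_force: [-0.2, 0.2, -0.1]
gripper_width: -0.001
```

```bash
python3 - <<'E'
from h import *
T=Tt(); im,d=grab_frame("wrist"); cv2.imwrite("pics/w3.png",im[:,:,::-1]); np.save("pics/T3.npy",T); print(T[:3,3])
r=((im[...,0]>60)&(im[...,1]<60)&(im[...,2]<60)).astype(np.uint8)
r[:150]=0;r[330:]=0;r[:,:225]=0;r[:,430:]=0
# upper outline of the head: first red pixel per column / side extremes per row
pts=[(x,np.where(r[:,x])[0][0]) for x in range(250,400,12) if r[:,x].sum()>8]
rows=[y for y in range(225,290,12)]
pts+=[(np.where(r[y])[0][[0,-1]][k],y) for y in rows for k in (0,1) if r[y].sum()>30]
P=at_z("wrist",pts,.199,T)[:,:2]
from scipy.optimize import least_squares
s=least_squares(lambda c:np.hypot(*(P-c).T)-.045,P.mean(0)+[.02,0],loss='soft_l1',f_scale=.002)
print("head",s.x,s.fun*1000)
E
```

```text
[0.5418 0.1399 0.2139]
head [0.5473 0.1437] [ -2.5532  -4.0101   6.4467   9.758   11.7614  -0.9894  -1.5812  -0.9613
  -2.0186   8.1651   6.9415   1.353  -10.2725  -2.7513 -10.0967  -1.8748
 -15.932 ]
```

View pics/w3.png

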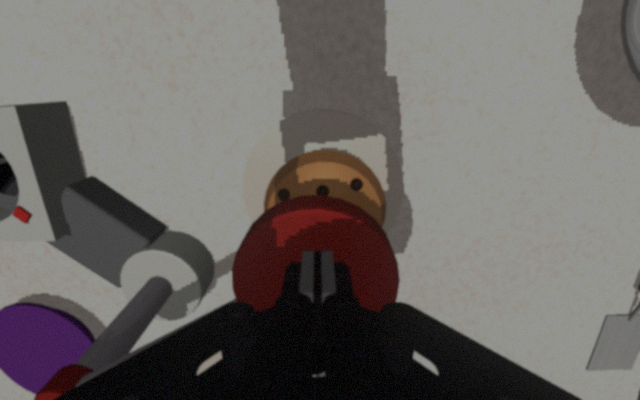

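The head disc spans x from 233 to 398 and its top edge is at y=196. The stand's left edge is at x=244 and its top at y=109. I'll fit both by their outlines.

```bash
python3 - <<'E'
from h import *
from scipy.optimize import least_squares
T=np.load("pics/T3.npy")
def fit(pts,z,r):
    P=at_z("wrist",pts,z,T)[:,:2]
    s=least_squares(lambda c:np.hypot(*(P-c).T)-r,P.mean(0)+[-0.02,0]); return s.x,np.abs(s.fun).max()
H=fit([(233,272),(239,245),(260,216),(285,201),(315,196),(345,201),(372,216),(391,245),(398,275),(240,303)],.199,.045)
S=fit([(244,180),(252,150),(277,119),(310,109),(345,112),(380,127),(248,205)],.03,.08)
print(H,S,(H[0]-S[0])*1000, totool([*H[0],.21]))
E
```

```text
(array([0.5568, 0.1386]), np.float64(0.002303428480604247)) (array([0.5619, 0.1412]), np.float64(0.0021110737127123247)) [-5.0999 -2.5826] [-14.914   -1.2509   4.4905]
```

Call:
{"api": "step_arm", "payload": {"steps": [[20,0,0,0],[30,0,0,0],[0,-20,-30,0],[0,-45,-10,0],[0,-48,0,0],[0,-48,0,0],[0,-48,0,0],[-10,-48,0,0]]}}

```text
time: 8.15
tool_pos: [0.4998, -0.1196, 0.2604]
tool_rot: [0.017, -0.012, 1.0, -0.016]
contact_force: [1.6, -1.0, -0.1]
gripper_width: -0.0
```

Call:
{"api": "step_arm", "payload": {"steps": [[-20,-48,0,0],[-20,-27,0,0],[0,0,0,0],[0,0,0,0],[0,0,0,0]], "claw": 50}}

```text
time: 8.65
tool_pos: [0.5401, -0.1994, 0.265]
tool_rot: [0.018, -0.008, 1.0, -0.017]
contact_force: [0.5, 0.2, 0.6]
gripper_width: 0.503
```

```bash
python3 - <<'E'
from h import *
T=Tt(); im,d=grab_frame("wrist"); cv2.imwrite("pics/w4.png",im[:,:,::-1]); np.save("pics/T4.npy",T); print(T,state()['joint_pos'])
E
```

```text
[[-0.9993 -0.0145  0.0354  0.5401]
 [-0.0157  0.9993 -0.0341 -0.1994]
 [-0.0349 -0.0347 -0.9988  0.265 ]
 [ 0.      0.      0.      1.    ]] [-0.4756 -0.1128  1.7195 -0.0141  1.4877 -2.0612]
```

View pics/w4.png

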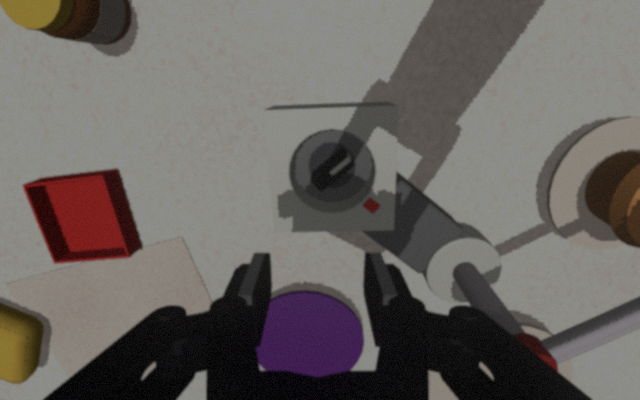

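```bash
python3 -c "
import cv2
im=cv2.imread('pics/w4.png')[100:240,260:410]
cv2.imwrite('pics/w4c.png',cv2.convertScaleAbs(cv2.resize(im,None,fx=4,fy=4,interpolation=2),alpha=1.6))"
```

```text
(no output)
```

View pics/w4c.png

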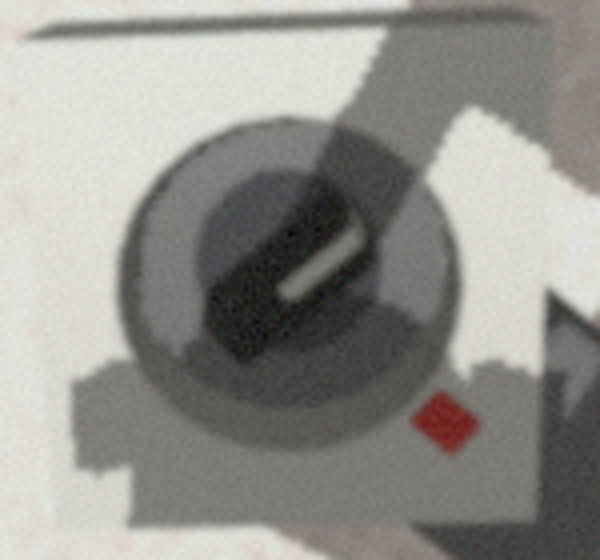

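The knob line runs from crop (287,295) to (362,234), pointing up and right. The tab is at (447,421) and the well centre at (290,285).

```bash
cat > k.py <<'E'
from h import *
E
python3 - <<'E'
from h import *
T=np.load("pics/T4.npy"); c=lambda x,y:(260+x/4,100+y/4)
f=lambda x,y,z:at_z("wrist",[c(x,y)],z,T)[0]
w=f(290,285,.065); tab=f(447,421,.069); a=f(287,295,.063); b=f(362,234,.063)
print(w,tab,a,b,np.hypot(*(tab-w)[:2]),np.hypot(*(b-w)[:2]))
ang=lambda v:np.degrees(np.arctan2(v[1],v[0]))
line=ang(b-a); t=ang(tab-w); print("line",line,ang(b-w),"tab",t,"cw need",(line-t)%360, (ang(b-w)-t)%360)
# tool angle: jaw y axis must be perpendicular to line -> tool x along line (mod 180); cw turn = tool +
tx=ang(T[:3,0]); print("tool x",tx,"turn options",(tx-line+90)%180-90, )
print("well in tool",totool([w[0],w[1],.063]))
E
```

```text
[ 0.5451 -0.191   0.065 ] [ 0.5794 -0.1492  0.069 ] [ 0.5483 -0.1916  0.063 ] [ 0.5319 -0.1732  0.063 ] 0.054029379231342614 0.022159285131880747
line 131.52437538209784 126.49699477715835 tab 50.57556100957927 cw need 80.94881437251857 75.92143376757909
tool x -179.10100257383831 turn options 49.37462204406381
well in tool [  1.8585  15.0678 201.702 ]
```

Call:
{"api": "step_arm", "payload": {"steps": [[0,5,0,8.5],[0,5,0,8.5],[0,5,0,8.5],[0,0,0,8.5],[0,0,0,8.5],[0,0,0,8.5],[0,0,0,0],[0,0,0,0]], "claw": 48}}

```text
time: 9.5
tool_pos: [0.5395, -0.1731, 0.2658]
tool_rot: [0.024, 0.426, 0.904, -0.007]
contact_force: [-0.0, -0.4, -0.4]
gripper_width: 0.477
```

```bash
python3 - <<'E'
from h import *
T=Tt(); print(T, np.degrees(np.arctan2(T[1,0],T[0,0])), totool([.545,-.1912,.042]), totool([.545,-.1912,.12]))
E
```

```text
[[-0.6355  0.7712  0.038   0.5395]
 [ 0.7705  0.6365 -0.0336 -0.1731]
 [-0.0501  0.008  -0.9987  0.2658]
 [ 0.      0.      0.      1.    ]] 129.51355043220667 [ -6.2581  -9.0833 224.3677] [-10.1648  -8.4625 146.4681]
```

Call:
{"api": "step_arm", "payload": {"steps": [[-5,-4,40,0],[-5,-4,40,0],[0,0,40,0],[0,0,24,0],[0,0,0,0],[0,0,0,0]]}}

```text
time: 10.1
tool_pos: [0.5473, -0.1893, 0.1226]
tool_rot: [0.028, 0.418, 0.908, -0.007]
contact_force: [-0.7, 0.2, 0.7]
gripper_width: 0.479
```

```bash
python3 - <<'E'
from h import *
T=Tt(); print(T, np.degrees(np.arctan2(T[1,0],T[0,0])), totool([.545,-.1912,.042]))
im,d=grab_frame("wrist"); im=im[:,:,::-1]
p=np.array([[.545,-.1912,.063],[.545,-.1912,.065]]); cv2.imwrite("pics/w5.png",cv2.convertScaleAbs(im,alpha=1.6))
E
```

```text
[[-0.6497  0.7588  0.0458  0.5473]
 [ 0.758   0.6512 -0.0367 -0.1893]
 [-0.0576  0.0109 -0.9983  0.1226]
 [ 0.      0.      0.      1.    ]] 130.59997272199132 [ 4.7678 -3.8644 80.4505]
```

View pics/w5.png

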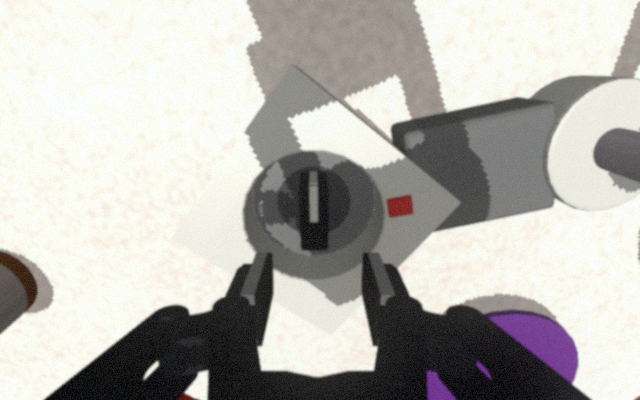

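The knob bar is upright in the image at x=314, running from (314,172) to (314,248). It is aligned with the jaws, the well is centred at (314,214) and the tab is at (400,206).

Call:
{"api": "step_arm", "payload": {"steps": [[5,-3.5,10,0],[0,0,20,0],[0,0,20,0],[0,0,0,0]]}}

```text
time: 10.55
tool_pos: [0.5473, -0.1911, 0.0784]
tool_rot: [0.035, 0.416, 0.909, -0.007]
contact_force: [-0.6, 0.7, -0.9]
gripper_width: 0.475
```

```bash
python3 - <<'E'
from h import *
T=Tt(); print(T[:3,3],np.degrees(np.arctan2(T[1,0],T[0,0])), totool([.545,-.1912,.042]))
E
```

```text
[ 0.5473 -0.1911  0.0784] 130.7458819137616 [ 4.0164 -2.3915 36.1517]
```

Call:
{"api": "step_arm", "payload": {"steps": [[2,-2,12,0],[1,0,12,0],[0,0,10,0],[0,0,0,0]]}}

```text
time: 10.95
tool_pos: [0.5476, -0.1926, 0.0457]
tool_rot: [0.038, 0.416, 0.909, -0.007]
contact_force: [-0.6, 0.3, 0.3]
gripper_width: 0.478
```

Call:
{"api": "step_arm", "payload": {"steps": [[0,0,0,0],[0,0,0,0],[0,0,0,0],[0,0,0,0],[0,0,0,0]], "claw": 0}}

```text
time: 11.45
tool_pos: [0.5479, -0.1923, 0.0459]
tool_rot: [0.038, 0.416, 0.909, -0.007]
contact_force: [0.3, 0.5, -1.3]
gripper_width: 0.192
```

Call:
{"api": "step_arm", "payload": {"steps": [[0,0,0,8],[0,0,0,8],[0,0,0,8],[0,0,0,8],[0,0,0,8]]}}

```text
time: 11.95
tool_pos: [0.5469, -0.1927, 0.0459]
tool_rot: [0.038, 0.71, 0.704, 0.004]
contact_force: [3.8, 1.6, -2.3]
gripper_width: 0.192
```

```bash
python3 - <<'E'
from h import *
T=Tt(); print(T,np.degrees(np.arctan2(T[1,0],T[0,0])), totool([.546,-.1916,.0455]))
E
```

```text
[[ 0.0097  0.9982  0.0593  0.5469]
 [ 0.9988 -0.0069 -0.0476 -0.1927]
 [-0.0471  0.0597 -0.9971  0.0459]
 [ 0.      0.      0.      1.    ]] 89.4409023361683 [ 1.0648 -0.9057  0.291 ]
```

Call:
{"api": "step_arm", "payload": {"steps": [[0,0,0,8],[0,0,0,8],[0,0,0,8],[0,0,0,8],[0,0,0,6],[0,0,0,0],[0,0,0,0]]}}

```text
time: 12.65
tool_pos: [0.5467, -0.1923, 0.0459]
tool_rot: [0.034, 0.905, 0.424, 0.015]
contact_force: [3.1, 1.6, -2.3]
gripper_width: 0.196
```

```bash
python3 - <<'E'
from h import *
T=Tt(); print(T,np.degrees(np.arctan2(T[1,0],T[0,0])), state()['joint_pos'])
E
```

```text
[[ 0.6402  0.7661  0.056   0.5467]
 [ 0.7682 -0.6384 -0.0481 -0.1923]
 [-0.0011  0.0738 -0.9973  0.0459]
 [ 0.      0.      0.      1.    ]] 50.190155287206885 [-0.4576  0.0912  1.9034 -0.021   1.0756  0.2464]
```

Call:
{"api": "step_arm", "payload": {"steps": [[0,0,0,0],[0,0,0,0],[0,0,0,0],[0,0,0,0]], "claw": 45}}

```text
time: 13.05
tool_pos: [0.5476, -0.193, 0.0472]
tool_rot: [0.035, 0.904, 0.425, 0.016]
contact_force: [-0.2, -0.1, 0.0]
gripper_width: 0.451
```

Call:
{"api": "step_arm", "payload": {"steps": [[0,1,-15,0],[0,1.5,-20,0],[0,3,-40,0],[0,3,-40,0],[0,2,-40,0],[0,0,-20,0],[0,0,0,0],[0,0,0,0]]}}

```text
time: 13.85
tool_pos: [0.545, -0.1911, 0.2367]
tool_rot: [0.037, 0.904, 0.426, 0.018]
contact_force: [0.9, 0.3, -0.8]
gripper_width: 0.45
```

```bash
python3 - <<'E'
from h import *
T=Tt(); im,d=grab_frame("wrist"); im=im[:,:,::-1]; np.save("pics/T6.npy",T); print(T)
# crop around the well's image position
c=camera_params("wrist"); p=np.linalg.inv(T@c['T_tool_cam'])@[.545,-.1912,.065,1]; u=c['mtx']@(p[:3]/p[2]); print(u)
x,y=int(u[0])-75,max(0,int(u[1])-75); print(x,y)
cv2.imwrite("pics/w6.png",cv2.convertScaleAbs(cv2.resize(im[y:y+150,x:x+150],None,fx=4,fy=4,interpolation=2),alpha=1.6))
cv2.imwrite("pics/w6full.png",im)
im,d=grab_frame("top"); cv2.imwrite("pics/t6.png",im[:,:,::-1])
E
```

```text
[[ 0.6371  0.7682  0.063   0.545 ]
 [ 0.7708 -0.635  -0.0515 -0.1911]
 [ 0.0004  0.0814 -0.9967  0.2367]
 [ 0.      0.      0.      1.    ]]
[302.2471 179.4273   1.    ]
227 104
```

View pics/w6.png

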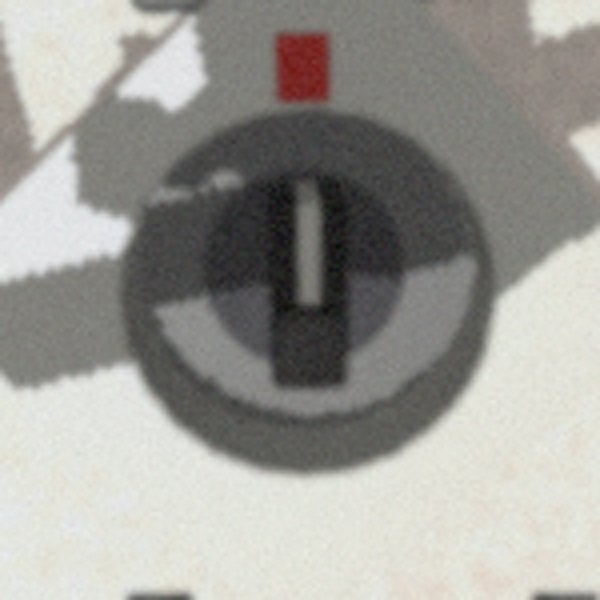

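The line runs from (309,305) to (306,182) and the tab is at (303,68), so they agree within about 1°. Next I'll check the lamp from the top camera.

```bash
python3 - <<'E'
import cv2
from h import *
im=cv2.imread("pics/t6.png")[170:280,230:400]
cv2.imwrite("pics/t6c.png",cv2.convertScaleAbs(cv2.resize(im,None,fx=4.5,fy=4.5,interpolation=2),alpha=1.3))
E
```

```text
(no output)
```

View pics/t6c.png

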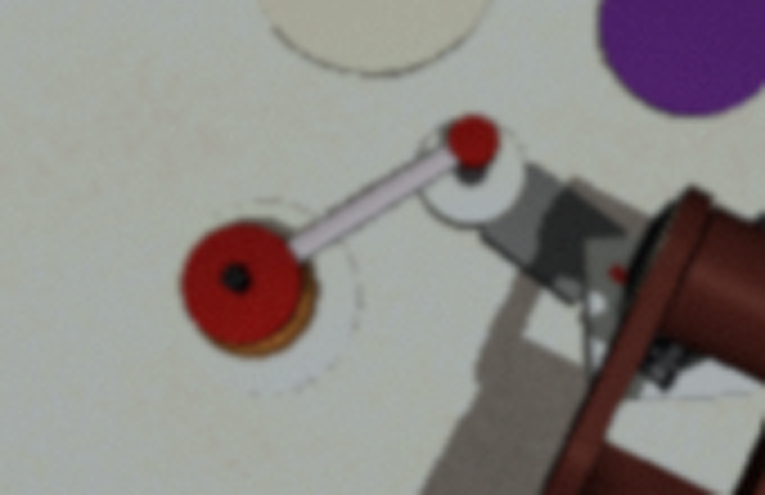

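The red head's centre is at (243,284) and it stays over the bun. The stand's rim spans y from 200 to 396 with its right edge at x=362.

```bash
python3 - <<'E'
from h import *
from scipy.optimize import least_squares
c=lambda x,y:(230+x/4.5,170+y/4.5)
h=at_z("top",[c(243,284)],.199)[0]
P=at_z("top",[c(*p) for p in [(265,200),(310,210),(340,238),(358,275),(360,310),(345,350),(315,380),(268,396)]],.03)[:,:2]
s=least_squares(lambda q:np.hypot(*(P-q).T)-.08,P.mean(0))
print(h,s.x,np.abs(s.fun).max(),(h[:2]-s.x)*1000, state()['contact_force'])
E
```

```text
[0.5592 0.1353 0.199 ] [0.5621 0.1376] 0.0012267138906948832 [-2.9793 -2.3197] [-0.1785 -0.2366 -0.7949]
```

The lamp is about 4 mm from the stand's centre and the gripper is clear, so I'm handing in.

```bash
python3 -c "
from plant import *
print(job_done())"
```

```text
the job is handed in; nothing more can be done
None
```

I swung the lamp over the cake stand, turned the dimmer knob to the red tab, let go and handed the job in after about 14 s of robot time. The hand-in gives no verdict, so the figures below are my own last checks.

- **Lamp:** I gripped the handle and swung it round. It slipped out of the fingers about 24 mm short, so I pushed it the rest of the way with the shut fingers. The last top picture puts the lamp head about 4 mm from the stand's centre. The earlier wrist measurement gave about 6 mm; the limit is 25 mm.
- **Knob:** I turned it about 80° clockwise. After release the white line agrees with the tab within about 1°; the limit is 7°.
- **Bun and bystanders:** The top picture shows the bun still on the stand under the lamp head. I did not measure the bun, bowl, box, jar or spatula again, but the gripper was kept clear of all of them.
- **Gripper:** It was lifted clear of everything, and the force reading was under 1 N.

The tool tilted by up to about 4° over the run, and it had no visible effect on the result.

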